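# Sort the pantry jars into their trays

## Task

Sort the five small pantry jars by kind: stand both green-lidded jars of beans in the tray with the green floor, both orange-lidded jars of carrots in the orange tray, and the purple-lidded jar of blueberries in the purple tray. Set each glass jar down gently so that it ends upright, flat on the tray's floor inside the rim; do not drop or topple any, and leave the big corn jar and the white bowl where they are.

Things in the scene. Friction and masses are not known exactly. Their poses are not given: they have to be found in the camera images.
- beans_tall: Loose closed glass jar with an aluminium screw band and green lid disc, dried green beans, the taller of the two green-lidded jars. Straight upright cylinder, 56 mm diameter from bottom to top, 92 mm tall, about 0.15 to 0.35 kg. Origin: centre of its underside; z up along its axis. Starts upright on the table.
- beans_short: Loose closed glass jar with an aluminium screw band and green lid disc, dried green beans, the shorter of the two green-lidded jars. Straight upright cylinder, 56 mm diameter from bottom to top, 70 mm tall, about 0.15 to 0.35 kg. Origin: centre of its underside; z up along its axis. Starts upright on the table.
- carrots_tall: Loose closed glass jar with an aluminium screw band and orange lid disc, dried carrot slices, the taller of the two orange-lidded jars. Straight upright cylinder, 56 mm diameter from bottom to top, 92 mm tall, about 0.15 to 0.35 kg. Origin: centre of its underside; z up along its axis. Starts upright on the table.
- carrots_short: Loose closed glass jar with an aluminium screw band and orange lid disc, dried carrot slices, the shorter of the two orange-lidded jars. Straight upright cylinder, 56 mm diameter from bottom to top, 70 mm tall, about 0.15 to 0.35 kg. Origin: centre of its underside; z up along its axis. Starts upright on the table.
- berries_short: Loose closed glass jar with an aluminium screw band and purple lid disc, dried blueberries (the only purple jar). Straight upright cylinder, 56 mm diameter from bottom to top, 70 mm tall, about 0.15 to 0.35 kg. Origin: centre of its underside; z up along its axis. Starts upright on the table.
- green_tray: Fixed shallow wooden tray with a green floor. Outside 96 mm (its x) by 176 mm (its y), inside 84 by 164 mm, wall 6 mm; rim 20 mm and inner floor 6 mm above the table. Origin: centre of its underside, at table height; x across its short side, y along its long side, z up. Two jars fit side by side along y, for example centred 41 mm either side of the middle.
- orange_tray: Fixed shallow wooden tray with an orange floor. Outside 96 mm (its x) by 176 mm (its y), inside 84 by 164 mm, wall 6 mm; rim 20 mm and inner floor 6 mm above the table. Origin: centre of its underside, at table height; x across its short side, y along its long side, z up. Two jars fit side by side along y, for example centred 41 mm either side of the middle.
- purple_tray: Fixed shallow wooden tray with a purple floor. Outside 96 mm (its x) by 176 mm (its y), inside 84 by 164 mm, wall 6 mm; rim 20 mm and inner floor 6 mm above the table. Origin: centre of its underside, at table height; x across its short side, y along its long side, z up. Two jars fit side by side along y, for example centred 41 mm either side of the middle.
- corn_jar: Bystander: large loose jar of yellow corn, plain aluminium lid, 84 mm diameter, 130 mm tall, at the left end of the work area. Origin: centre of its underside, z up. Leave it where it is.
- bowl: Bystander: loose white ceramic bowl, 110 mm across its rim, 50 mm tall, at the right end of the work area. Origin: centre of its underside, z up. Leave it where it is.
Mind the look-alikes: they are no part of the job. Leave any grey or pink look-alike of the purple_tray alone.

How it is judged (in metres and radians):
At the end, for the whole second after the job is handed in: All five jars stand upright (within about 4.5 degrees) and at rest on the floor of the tray of their own lid colour, wholly inside its rim: underside 2 to 11 mm above the table, axis within 20 mm (tray x) and 60 mm (tray y) of the tray's middle (x of beans_tall in the frame of green_tray between -0.02 and 0.02 m and y of beans_tall in the frame of green_tray between -0.06 and 0.06 m and z of beans_tall in the frame of green_tray between 0.002 and 0.011 m and angle between each of beans_tall, beans_short, carrots_tall, carrots_short, berries_short's own z axis and vertical below 0.08 rad and linear speed of each of beans_tall, beans_short, carrots_tall, carrots_short, berries_short below 0.02 m/s and x of beans_short in the frame of green_tray between -0.02 and 0.02 m and y of beans_short in the frame of green_tray between -0.06 and 0.06 m and z of beans_short in the frame of green_tray between 0.002 and 0.011 m and x of carrots_tall in the frame of orange_tray between -0.02 and 0.02 m and y of carrots_tall in the frame of orange_tray between -0.06 and 0.06 m and z of carrots_tall in the frame of orange_tray between 0.002 and 0.011 m and x of carrots_short in the frame of orange_tray between -0.02 and 0.02 m and y of carrots_short in the frame of orange_tray between -0.06 and 0.06 m and z of carrots_short in the frame of orange_tray between 0.002 and 0.011 m and x of berries_short in the frame of purple_tray between -0.02 and 0.02 m and y of berries_short in the frame of purple_tray between -0.06 and 0.06 m and z of berries_short in the frame of purple_tray between 0.002 and 0.011 m); the robot touches nothing.
It fails at once if a small jar is knocked over (leans more than about 35 degrees) (angle between any of beans_tall, beans_short, carrots_tall, carrots_short, berries_short's own z axis and vertical above 0.6 rad).
It fails at once if a jar is dropped or thrown: moves faster than 0.7 m/s without being held (a free fall of about 25 mm) ((linear speed of beans_tall above 0.7 m/s and contact force between the fingers and beans_tall below 0.05 N) or (linear speed of beans_short above 0.7 m/s and contact force between the fingers and beans_short below 0.05 N) or (linear speed of carrots_tall above 0.7 m/s and contact force between the fingers and carrots_tall below 0.05 N) or (linear speed of carrots_short above 0.7 m/s and contact force between the fingers and carrots_short below 0.05 N) or (linear speed of berries_short above 0.7 m/s and contact force between the fingers and berries_short below 0.05 N)).
It fails at once if the corn jar or the bowl is shifted by more than 20 mm or tipped (distance of any of corn_jar, bowl from where it was at the start of the episode above 0.02 m or angle between any of corn_jar, bowl's own z axis and vertical above 0.3 rad).
It also fails if it takes over 122 s, if anything falls off the work surface, if the arm or the gripper's body presses on something with over 40 N, if the wrist force passes 120 N, or if a joint passes its speed limit or range.

## Robot

A 6-joint arm with a two-finger parallel gripper is mounted at the origin on the work surface. World frame = base frame: x ahead of the robot, y to its left, z up, the work surface at z = 0. Lengths are in m, angles in degrees, forces in N, time in s.
With the tool pointing down it reaches from about 0.35 to 0.875 m from the base axis. Payload 4.2 kg.
Tool frame: the origin (TCP) lies midway between the tips of the shut fingers; the grasp point (between the pads) lies 19 mm behind it (r.pinch_z is the distance from the TCP to the grasp point, in m); z points along the fingers, y is the line along which they close (so a half turn about z gives the same grasp; the last joint's range is limited). The gripper opens to 87 mm and grips with 3 to 60 N. Pads are 19 mm wide; open, the fingers measure 117 mm over their backs; the gripper's body (75 mm by 190 mm) begins 51 mm behind the grasp point.
Start: joints at [87.124, 22.042, 0.453, 0, -68.411, -14.817], TCP at [0.19, 0.595, 0.223] pointing down, gripper open.
Joint ranges: [-179.83, 179.83], [-69.29, 118.12], [-61.27, 80.66], [-181.25, 117.63], [-171.15, -9.14], [-177.46, 177.46]. Speed limits (degrees/s): [159.86, 159.86, 180, 180, 180, 180].

## Interface

Orientations are given as a 3x3 rotation matrix whose columns are the frame's x, y, z axes.
In Python, from station import r, imaging, models gives the robot as it stands. The module is installed in compiled form; this text tells all that it offers.
- The arm moves only by the tool apply_moves, never from a script. Its argument "moves" is a list of rows, each a list of 2 entries, a list of its own where there are three numbers: the shift along the tool's x, y, z in m, then the turn about the tool's z in degrees. A call has 1 to 5 rows; each row shifts and turns the commanded pose from where the row before left it, along the tool's axes as they then stand; what a row does not reach is not made up. A row lasts 1/12 s, in which the tool goes at most 41.7 mm and 7.16 degrees, less where a joint would pass 70% of its speed; a pose out of reach is approached as far as the arm can. A call is refused whole if a number of a shift passes 0.0417 or a number of a turn 7.16, either way. A call with a gripper value outside its range is refused whole. "hand" is the finger opening in m, from 0 to 0.087, set as the call begins (left out, the last holds). The fingers move at their own pace and stop on an object; the grip force is fixed at half the most. Time passes only in rows, so rows that do not move let the fingers close. It gives the time, the measured TCP pose, the force, the opening and the grip force at its end, in the units of the state.
- r.sense(): the state, without advancing time (a new reading comes with each control period).
- imaging.capture(name): name is "scene" or "top" or "wrist"; returns a dict with "frame" (420x560x3 uint8, blue, green, red), "intrinsics" (3x3 intrinsics, pixels), "dist" ([k1, k2, p1, p2, k3] as OpenCV has them; the pictures are not rectified), "eye" and "orientation" of the camera in the world. Camera axes: x right, y down, z forward; pixel columns grow to the right and rows downward; lengths in m; the calibration is good to about 2 mm. A picture is of the moment at which its call begins. There is no depth.
- r.finish_job(): hands the job in; it is judged then, once.
Trained networks look in a picture, given as the dict that the camera call returned (one of the last four; its "shot" number tells which), for a name from the list of things; names that differ only in an ending like _2 or _b are one class to them, and where a whole thing is asked for, a point or a joint stands for the part that bears it (a point fixed in the world has none). Each returns a list of dicts, best first, with "confidence" (0 to 1); they miss things now and then, are a little off and sometimes report something else, mostly with a low value. They report only what shows in the picture. A call takes as long as a camera call. They do not tell look-alikes from the thing itself.
- models.cut_out(picture, target): "region" (420x560 bool, what is visible of it) and "extent" ([left, top, width, height] as shares, 0 to 1, of the picture: columns of its width, rows of its height, round what is visible of it).
- models.place_of(picture, target): "at" ([column, row] as shares, 0 to 1, of the picture: columns of its width, rows of its height: a listed point, or the origin of a listed thing).
The state is a dict: "time_s": time; "joints": joint angles; "joint_velocities": joint speeds; "effort": joint torques, N m; "tcp_pos": TCP position; "ee_rot": TCP orientation; "wrist_force": force on the tool from outside, world axes, zero at the start; "moment": the same for the moment, N m; "gripper_width": opening from 0.0 (shut) to 1.0 (fully open); "gripper_force": force on a finger pad.
Only numpy, scipy, OpenCV 4.12 (cv2) and the standard library are available. Lean on these libraries where they do the work, as an engineer would, in place of code of your own. Each camera call takes 0.05 s, during which the arm holds its last target. There are 200 camera calls.

## Working session

There is one attempt and no reset: what is moved stays moved. The work goes in short steps, Python scripts to look and compute and a tool call to move; the robot and the scene stay as the last step left them, time stands still between calls to the robot, and variables do not carry over. Pictures are saved under pics/ and viewed, at most 14 in all, crops included, and the job is handed in when it is done.

Besides the shell and the picture viewer there is one more tool, called after "Request:" as a command line: name --argument value ..., lists and objects as JSON in quotes. apply_moves: Moves the arm, as the interface text tells. Its arguments: {"type":"object","properties":{"moves":{"type":"array"},"hand":{"type":"number"}},"required":["moves"]}

```bash
mkdir -p pics; python3 - <<'E'
from station import r, imaging, models
import cv2
s=r.sense(); print(s)
for n in("scene","top"):
    p=imaging.capture(n); cv2.imwrite(f"pics/{n}0.png",p["frame"]); print(n,p["eye"],p["orientation"],p["intrinsics"],p["dist"])
E
```

```text
{'time_s': 0.0, 'joints': array([ 8.71244098e+01,  2.20918846e+01,  3.79050331e-01, -2.88580207e-02,
       -6.84113850e+01, -1.48147137e+01]), 'joint_velocities': array([-0.0948221 , -0.02734273,  0.01158403, -0.09586695,  0.05960266,
        0.03809755]), 'effort': array([ 1.44440901e-04, -3.90661812e+01,  1.87415260e+01,  4.21984613e+00,
        1.11529586e-02, -1.90670876e-04]), 'tcp_pos': array([0.18973819, 0.5948643 , 0.22144313]), 'ee_rot': array([[ 9.52656464e-01, -3.04048235e-01, -5.76507752e-04],
       [-3.04048764e-01, -9.52654062e-01, -2.14176397e-03],
       [ 1.01987103e-04,  2.21565176e-03, -9.99997540e-01]]), 'wrist_force': array([0.41269969, 0.16826515, 0.75761545]), 'moment': array([-0.03868875,  0.00314262, -0.02052327]), 'gripper_force': 0.0, 'gripper_width': 1.0041206506473224}
scene [1.05243786 1.04828094 0.74984874] [[-0.85226192  0.29093634 -0.43474782]
 [ 0.52279457  0.44460653 -0.72733133]
 [-0.0183154  -0.8471606  -0.53102115]] [[478.19293081   0.         282.4476797 ]
 [  0.         478.19293081 222.08494698]
 [  0.           0.           1.        ]] [-0.08137942  0.          0.          0.          0.        ]
top [0.37478174 0.0606395  1.51701931] [[-0.03019365 -0.99757906  0.06264466]
 [-0.99953836  0.03034597  0.00148115]
 [-0.00337858 -0.06257102 -0.9980348 ]] [[406.83514866   0.         280.69459964]
 [  0.         406.83514866 207.5616999 ]
 [  0.           0.           1.        ]] [-0.07871251  0.          0.          0.          0.        ]
```

View pics/scene0.png

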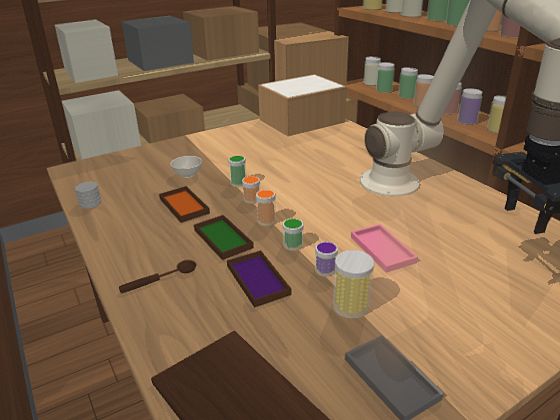

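View pics/top0.png

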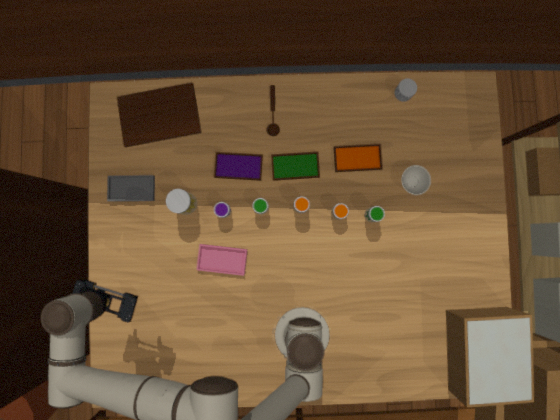

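The scene view shows the purple, green and orange trays at (259,278), (222,237) and (184,204). The grey and pink look-alikes are at (393,377) and (383,247). The top view shows, from left to right:
- **Jars:** purple (222,209), short green (260,205), tall orange (302,204), short orange (341,211), tall green (377,213).
- **Trays:** purple (239,166), green (295,166), orange (358,158).

The candidates for purple_tray are purple (239,166), grey (131,188) and pink (222,260) in the top view. I choose the one with the purple floor, at (239,166).

```bash
cat > h.py <<'E'
import numpy as np, cv2
from station import r, imaging, models
def ray(p,uv,z):
    n=cv2.undistortPoints(np.array([[uv]],float),p["intrinsics"],np.array(p["dist"]))[0,0]
    d=p["orientation"]@np.array([n[0],n[1],1]); e=p["eye"]
    return (e+d*(z-e[2])/d[2])
HUE={'green':(45,80),'orange':(3,18),'purple':(125,160)}
def blobs(p,color,mn=25):
    hsv=cv2.cvtColor(p["frame"],cv2.COLOR_BGR2HSV)
    lo,hi=HUE[color]; m=cv2.inRange(hsv,(lo,140 if color!='orange' else 185,50),(hi,255,255))
    n,l,st,c=cv2.connectedComponentsWithStats(m)
    return [(st[i][4],c[i],(l==i)) for i in range(1,n) if st[i][4]>=mn]
H={'beans_tall':.092,'beans_short':.07,'carrots_tall':.092,'carrots_short':.07,'berries_short':.07}
E
python3 - <<'E'
from h import *
p=imaging.capture("top"); q=imaging.capture("scene")
for c in HUE:
    for a,cc,m in blobs(p,c):
        if cc[1]>240: continue
        print(c,a,cc.round(1),[ray(p,cc,z)[:2].round(4) for z in(.006,.07,.092)])
        if a>300:
            pts=np.argwhere(m)[:,::-1].astype(float)
            w=np.array([ray(p,u,.006)[:2] for u in pts]).astype(np.float32)
            print("   rect",cv2.minAreaRect(w))
    for a,cc,m in blobs(q,c):
        if 150<cc[1]<310: print("  scene",c,a,cc.round(1),[ray(q,cc,z)[:2].round(4) for z in(.006,.07,.092)])
for n in list(H)+['green_tray','orange_tray','purple_tray','corn_jar','bowl']:
    for nm,P in(('top',p),('scene',q)):
        print(n,nm,[(np.round(np.array(d["at"])*[560,420],1),round(d["confidence"],2),ray(P,np.array(d["at"])*[560,420],0)[:2].round(3)) for d in models.place_of(P,n)[:2]])
cv2.imwrite("pics/crop.png",cv2.resize(p["frame"][140:275,100:440],None,fx=2.3,fy=2.3,interpolation=cv2.INTER_CUBIC))
E
```

```text
green 928 [295.1 165.6] [array([0.6256, 0.0041]), array([0.615 , 0.0065]), array([0.6113, 0.0073])]
   rect ((0.625656008720398, 0.0042730048298835754), (0.08083683997392654, 0.16287778317928314), 2.0073721408843994)
green 107 [260.  205.4] [array([0.4802, 0.1398]), array([0.4757, 0.1365]), array([0.4742, 0.1353])]
green 114 [376.5 213.4] [array([ 0.4371, -0.2939]), array([ 0.4344, -0.2789]), array([ 0.4335, -0.2738])]
  scene green 50 [236.3 158.1] [array([ 0.3524, -0.4503]), array([ 0.4126, -0.3214]), array([ 0.4333, -0.2771])]
  scene green 113 [292.5 223.2] [array([0.4221, 0.0507]), array([0.4763, 0.1365]), array([0.495, 0.166])]
  scene green 758 [222.6 235.6] [array([ 0.6223, -0.0017]), array([0.6593, 0.0887]), array([0.6721, 0.1197])]
orange 35 [283.4   3.1] [array([1.2734, 0.0281]), array([1.2353, 0.0295]), array([1.2222, 0.0299])]
orange 32 [79.1  7.2] [array([1.3012, 0.8488]), array([1.262 , 0.8154]), array([1.2485, 0.804 ])]
orange 29 [307.8  46. ] [array([ 1.0924, -0.0606]), array([ 1.062 , -0.0555]), array([ 1.0515, -0.0537])]
orange 41 [92.  52.7] [array([1.1032, 0.7878
[... 3045 characters left out ...]
([185.4, 201.3]), 0.58, array([0.504, 0.42 ]))]
orange_tray scene [(array([184.2, 204.1]), 0.71, array([ 0.644, -0.241]))]
purple_tray top [(array([237.1, 164.7]), 0.92, array([0.637, 0.222])), (array([222.2, 258.8]), 0.73, array([0.286, 0.286]))]
purple_tray scene [(array([391.5, 381.7]), 0.97, array([0.566, 0.632])), (array([258.4, 279.4]), 0.9, array([0.629, 0.217]))]
corn_jar top [(array([182.7, 202.8]), 0.85, array([0.499, 0.431]))]
corn_jar scene [(array([348.8, 306. ]), 0.84, array([0.501, 0.416]))]
bowl top [(array([409.3, 181.9]), 0.95, array([ 0.552, -0.426]))]
bowl scene [(array([187.7, 174.5]), 0.87, array([ 0.554, -0.435])), (array([237.4, 182.2]), 0.6, array([ 0.433, -0.283]))]
```

View pics/crop.png

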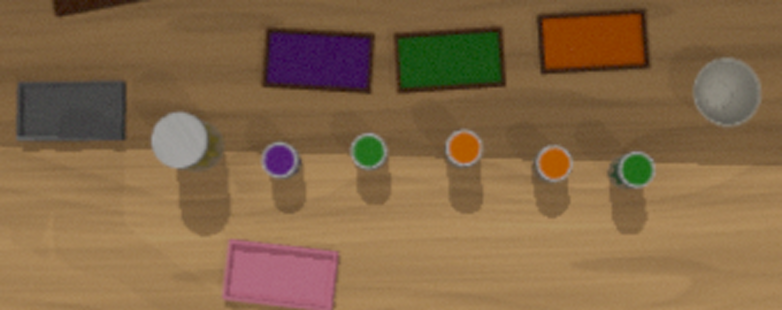

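The crop confirms the colours: purple tray (318,60), green (450,60), orange (593,42), with grey and pink left alone. The jar positions from the two cameras agree to about 3 mm. I'll rotate the tool so the fingers close along x, then travel to berries at (0.4665, 0.276).

Request:
apply_moves --moves '[[[0,0,0],7.15],[[0,0,0],7.15],[[0,0,0],7.15],[[0,0,0],7.15],[[0,0,0],7.15]]' --hand 0.087

```text
time_s: 1.62
tcp_pos: [0.1899, 0.5954, 0.2225]
ee_rot: [[0.591, -0.807, 0.0], [-0.807, -0.591, -0.0], [0.0, 0.0, -1.0]]
wrist_force: [-0.2, -0.1, -0.7]
gripper_width: 1.002
gripper_force: 0.0
```

Request:
apply_moves --moves '[[[0,0,0],7.15],[[0,0,0],7.15],[[0,0,0],7.15],[[0,0,0],7.15],[[0,0,0],7.15]]'

```text
time_s: 2.03
tcp_pos: [0.1899, 0.5954, 0.2226]
ee_rot: [[0.008, -1.0, 0.0], [-1.0, -0.008, -0.0], [0.0, -0.0, -1.0]]
wrist_force: [0.0, -0.6, 0.7]
gripper_width: 0.999
gripper_force: 0.0
```

Request:
apply_moves --moves '[[[0,0,0],0.8],[[0.03,-0.026,0],0],[[0.03,-0.026,0],0],[[0.03,-0.026,0],0],[[0.03,-0.026,0],0]]'

```text
time_s: 2.45
tcp_pos: [0.2946, 0.4742, 0.2226]
ee_rot: [[0.004, -1.0, 0.0], [-1.0, -0.004, 0.0], [-0.0, -0.0, -1.0]]
wrist_force: [0.7, 0.3, 0.2]
gripper_width: 1.0
gripper_force: 0.0
```

Request:
apply_moves --moves '[[[0.03,-0.026,0],0],[[0.03,-0.026,0],0],[[0.03,-0.026,0],0],[[0.03,-0.026,0],0],[[0.03,-0.026,0],0]]'

```text
time_s: 2.87
tcp_pos: [0.4249, 0.3239, 0.2229]
ee_rot: [[0.004, -1.0, 0.001], [-1.0, -0.004, 0.001], [-0.001, -0.001, -1.0]]
wrist_force: [0.4, 0.0, 0.1]
gripper_width: 1.003
gripper_force: 0.0
```

Request:
apply_moves --moves '[[[0.024,-0.021,0],0],[[0.024,-0.021,0],0],[[0,0,0.03],0],[[0,0,0.03],0],[[0,0,0.03],0]]'

```text
time_s: 3.28
tcp_pos: [0.4668, 0.277, 0.1322]
ee_rot: [[0.001, -1.0, 0.002], [-1.0, -0.001, 0.002], [-0.002, -0.002, -1.0]]
wrist_force: [0.2, 0.1, -1.0]
gripper_width: 1.004
gripper_force: 0.0
```

```bash
python3 - <<'E'
from h import *
s=r.sense(); print(s["tcp_pos"],s["time_s"])
p=imaging.capture("wrist"); cv2.imwrite("pics/w1.png",p["frame"]); print(p["eye"])
for a,c,m in blobs(p,'purple',100): print(a,c,ray(p,c,.07),ray(p,c,.006))
E
```

```text
[0.46675228 0.27695073 0.13224872] 3.2833
[0.46730955 0.20103177 0.29491613]
15685 [ 95.05011157 132.37653809] [0.59642636 0.2085187  0.07      ] [0.63316661 0.21064911 0.006     ]
2845 [281.856942   225.69068541] [0.46670526 0.27648729 0.07      ] [0.46653331 0.2979582  0.006     ]
```

View pics/w1.png

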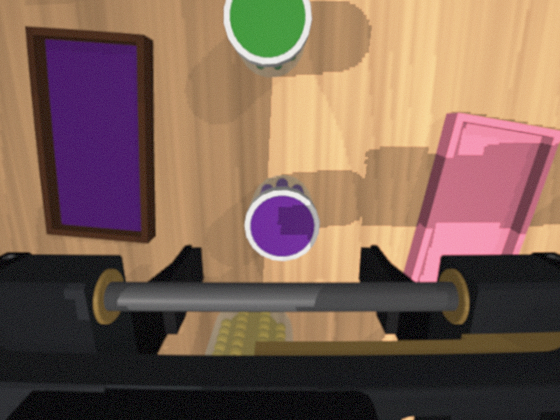

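The wrist view shows the purple lid at (281,225), centred between the fingers, and the tray at (95,132). That gives the jar at (0.4667, 0.2765), so the estimate holds. Next I descend and grip.

Request:
apply_moves --moves '[[[0,0,0.035],0],[[0,0,0.035],0],[[0,0,0.024],0],[[0,0,0.01],0],[[0,0,0],0]]'

```text
time_s: 3.75
tcp_pos: [0.4651, 0.2767, 0.0269]
ee_rot: [[0.002, -1.0, -0.003], [-1.0, -0.002, -0.003], [0.003, 0.003, -1.0]]
wrist_force: [0.0, -0.9, 0.7]
gripper_width: 0.999
gripper_force: 0.0
```

Request:
apply_moves --moves '[[[0,0,0],0],[[0,0,0],0],[[0,0,0],0],[[0,0,0],0],[[0,0,0],0]]' --hand 0.04

```text
time_s: 4.17
tcp_pos: [0.4664, 0.2779, 0.0297]
ee_rot: [[0.0, -1.0, 0.002], [-1.0, -0.0, 0.002], [-0.002, -0.002, -1.0]]
wrist_force: [1.4, -0.4, 0.5]
gripper_width: 0.708
gripper_force: 0.0
```

Request:
apply_moves --moves '[[[0,0,0],0],[[0,0,0],0],[[0,0,0],0],[[0,0,-0.015],0],[[0,0,-0.025],0]]'

```text
time_s: 4.58
tcp_pos: [0.4637, 0.2754, 0.0658]
ee_rot: [[-0.001, -1.0, -0.006], [-1.0, 0.001, -0.005], [0.005, 0.006, -1.0]]
wrist_force: [0.4, -0.5, -2.6]
gripper_width: 0.633
gripper_force: 30.0
```

Request:
apply_moves --moves '[[[0.012,-0.033,0],0],[[0.012,-0.033,0],0],[[0.012,-0.033,0],0],[[0.012,-0.033,0],0],[[0.012,-0.033,0],0]]'

```text
time_s: 5.0
tcp_pos: [0.6316, 0.2164, 0.0673]
ee_rot: [[-0.0, -1.0, -0.002], [-1.0, 0.0, -0.001], [0.001, 0.002, -1.0]]
wrist_force: [1.2, 1.2, -2.2]
gripper_width: 0.637
gripper_force: 30.0
```

Request:
apply_moves --moves '[[[0,0,0.018],0],[[0,0,0.01],0],[[0,0,0.003],0],[[0,0,0.002],0],[[0,0,0.0],0]]'

```text
time_s: 5.42
tcp_pos: [0.63, 0.2176, 0.0354]
ee_rot: [[0.001, -1.0, -0.001], [-1.0, -0.001, -0.0], [0.0, 0.001, -1.0]]
wrist_force: [0.4, 0.8, -2.4]
gripper_width: 0.637
gripper_force: 30.0
```

Request:
apply_moves --moves '[[[0,0,0.001],0],[[0,0,0.0005],0],[[0,0,0],0]]'

```text
time_s: 5.67
tcp_pos: [0.6302, 0.218, 0.0352]
ee_rot: [[0.001, -1.0, -0.0], [-1.0, -0.001, 0.0], [-0.0, 0.0, -1.0]]
wrist_force: [-3.6, -0.4, 4.9]
gripper_width: 0.638
gripper_force: 30.0
```

Request:
apply_moves --moves '[[[0,0,0],0],[[0,0,0],0],[[0,0,0],0],[[0,0,0],0],[[0,0,0],0]]' --hand 0.087

```text
time_s: 6.08
tcp_pos: [0.6311, 0.2177, 0.0339]
ee_rot: [[0.0, -1.0, 0.0], [-1.0, -0.0, 0.0], [-0.0, -0.0, -1.0]]
wrist_force: [-1.0, 0.9, 1.0]
gripper_width: 0.927
gripper_force: 0.0
```

Request:
apply_moves --moves '[[[0,0,-0.025],0],[[0,0,-0.04],0],[[0,0,-0.04],0],[[0.0162,0.031,0],0],[[0.0162,0.031,0],0]]'

```text
time_s: 6.5
tcp_pos: [0.5713, 0.1865, 0.142]
ee_rot: [[0.0, -1.0, 0.007], [-1.0, -0.0, 0.004], [-0.004, -0.007, -1.0]]
wrist_force: [-0.5, -0.2, -1.2]
gripper_width: 0.997
gripper_force: 0.0
```

Request:
apply_moves --moves '[[[0.0162,0.031,0],0],[[0.0162,0.031,0],0],[[0.0162,0.031,0],0],[[0,0,0.035],0],[[0,0,0.035],0]]'

```text
time_s: 6.92
tcp_pos: [0.4766, 0.1369, 0.0717]
ee_rot: [[0.001, -1.0, 0.008], [-1.0, -0.0, 0.005], [-0.005, -0.008, -1.0]]
wrist_force: [1.3, 0.7, -1.8]
gripper_width: 0.998
gripper_force: 0.0
```

Request:
apply_moves --moves '[[[0,0,0.025],0],[[0,0,0.0165],0],[[0,0,0],0]]'

```text
time_s: 7.17
tcp_pos: [0.4737, 0.135, 0.0244]
ee_rot: [[-0.001, -1.0, -0.006], [-1.0, 0.001, -0.004], [0.004, 0.006, -1.0]]
wrist_force: [0.3, 0.1, 0.2]
gripper_width: 1.003
gripper_force: 0.0
```

Request:
apply_moves --moves '[[[0,0,0],0],[[0,0,0],0],[[0,0,0],0],[[0,0,0],0],[[0,0,0],0]]' --hand 0.04

```text
time_s: 7.58
tcp_pos: [0.4766, 0.1368, 0.0286]
ee_rot: [[0.0, -1.0, 0.002], [-1.0, -0.0, 0.001], [-0.001, -0.002, -1.0]]
wrist_force: [-0.4, 0.5, -0.5]
gripper_width: 0.704
gripper_force: 0.0
```

Request:
apply_moves --moves '[[[0,0,0],0],[[0,0,0],0],[[0,0,0],0]]'

```text
time_s: 7.83
tcp_pos: [0.4762, 0.1366, 0.0283]
ee_rot: [[0.0, -1.0, 0.001], [-1.0, -0.0, 0.0], [-0.0, -0.001, -1.0]]
wrist_force: [-1.4, -1.4, 5.7]
gripper_width: 0.639
gripper_force: 30.0
```

Request:
apply_moves --moves '[[[0,0,-0.015],0],[[0,0,-0.025],0],[[0.0184,-0.0295,0],0],[[0.0184,-0.0295,0],0],[[0.0184,-0.0295,0],0]]'

```text
time_s: 8.25
tcp_pos: [0.5652, 0.081, 0.0679]
ee_rot: [[0.002, -1.0, 0.0], [-1.0, -0.002, 0.001], [-0.001, -0.0, -1.0]]
wrist_force: [-0.2, 2.0, -2.4]
gripper_width: 0.633
gripper_force: 30.0
```

Request:
apply_moves --moves '[[[0.0184,-0.0295,0],0],[[0.0184,-0.0295,0],0],[[0,0,0],0],[[0,0,0.018],0],[[0,0,0.01],0]]'

```text
time_s: 8.67
tcp_pos: [0.6226, 0.0437, 0.0374]
ee_rot: [[-0.002, -1.0, -0.003], [-1.0, 0.002, 0.0], [-0.0, 0.003, -1.0]]
wrist_force: [-0.7, 0.8, -3.6]
gripper_width: 0.636
gripper_force: 30.0
```

Request:
apply_moves --moves '[[[0,0,0.003],0],[[0,0,0.002],0],[[0,0,0.001],0],[[0,0,0],0]]'

```text
time_s: 9.0
tcp_pos: [0.6218, 0.044, 0.0344]
ee_rot: [[0.001, -1.0, -0.003], [-1.0, -0.001, -0.002], [0.002, 0.003, -1.0]]
wrist_force: [-2.9, -2.0, 3.8]
gripper_width: 0.64
gripper_force: 30.0
```

Request:
apply_moves --moves '[[[0,0,0],0],[[0,0,0],0],[[0,0,0],0],[[0,0,0],0],[[0,0,0],0]]' --hand 0.087

```text
time_s: 9.42
tcp_pos: [0.6237, 0.0448, 0.0335]
ee_rot: [[0.0, -1.0, 0.0], [-1.0, -0.0, 0.0], [-0.0, -0.0, -1.0]]
wrist_force: [0.1, -0.2, -0.2]
gripper_width: 0.932
gripper_force: 0.0
```

Request:
apply_moves --moves '[[[0,0,-0.025],0],[[0,0,-0.04],0],[[0,0,-0.04],0],[[0.0139,0.037,0],0],[[0.0139,0.037,0],0]]'

```text
time_s: 9.83
tcp_pos: [0.5522, 0.0177, 0.1414]
ee_rot: [[0.001, -1.0, 0.008], [-1.0, -0.001, 0.002], [-0.002, -0.008, -1.0]]
wrist_force: [-0.8, 0.3, -1.1]
gripper_width: 0.994
gripper_force: 0.0
```

Request:
apply_moves --moves '[[[0.0139,0.037,0],0],[[0.0139,0.0375,0],0],[[0,0,0],0],[[0,0,0.03],0],[[0,0,0.03],0]]'

```text
time_s: 10.25
tcp_pos: [0.4767, -0.0107, 0.0802]
ee_rot: [[0.001, -1.0, 0.008], [-1.0, -0.001, 0.002], [-0.002, -0.008, -1.0]]
wrist_force: [0.9, 0.6, -1.5]
gripper_width: 0.998
gripper_force: 0.0
```

Request:
apply_moves --moves '[[[0,0,0.022],0],[[0,0,0.012],0],[[0,0,0],0]]'

```text
time_s: 10.5
tcp_pos: [0.4732, -0.0116, 0.042]
ee_rot: [[-0.0, -1.0, -0.006], [-1.0, 0.0, -0.001], [0.001, 0.006, -1.0]]
wrist_force: [-0.5, 0.0, 0.6]
gripper_width: 0.998
gripper_force: 0.0
```

Request:
apply_moves --moves '[[[0,0,0],0],[[0,0,0],0],[[0,0,0],0],[[0,0,0],0],[[0,0,0],0]]' --hand 0.04

```text
time_s: 10.92
tcp_pos: [0.4755, -0.0109, 0.0454]
ee_rot: [[0.0, -1.0, 0.002], [-1.0, -0.0, 0.001], [-0.001, -0.002, -1.0]]
wrist_force: [-0.6, -0.5, 0.2]
gripper_width: 0.708
gripper_force: 0.0
```

Request:
apply_moves --moves '[[[0,0,0],0],[[0,0,0],0],[[0,0,0],0]]'

```text
time_s: 11.17
tcp_pos: [0.4752, -0.0111, 0.0451]
ee_rot: [[0.0, -1.0, 0.001], [-1.0, -0.0, 0.0], [-0.0, -0.001, -1.0]]
wrist_force: [-1.2, 0.6, 5.0]
gripper_width: 0.64
gripper_force: 30.0
```

Request:
apply_moves --moves '[[[0,0,-0.015],0],[[0,0,-0.025],0],[[0.0261,-0.0246,0],0],[[0.0261,-0.0246,0],0],[[0.0261,-0.0246,0],0]]'

```text
time_s: 11.58
tcp_pos: [0.5494, -0.0899, 0.0847]
ee_rot: [[0.002, -1.0, 0.0], [-1.0, -0.002, 0.0], [-0.0, -0.0, -1.0]]
wrist_force: [0.5, 1.8, -2.1]
gripper_width: 0.638
gripper_force: 30.0
```

Request:
apply_moves --moves '[[[0.0261,-0.0246,0],0],[[0.0261,-0.0246,0],0],[[0.0261,-0.0246,0],0],[[0.0261,-0.0246,0],0],[[0,0,0],0]]'

```text
time_s: 12.0
tcp_pos: [0.6506, -0.1985, 0.0825]
ee_rot: [[-0.004, -1.0, 0.002], [-1.0, 0.004, -0.002], [0.002, -0.002, -1.0]]
wrist_force: [1.1, -0.1, -1.7]
gripper_width: 0.638
gripper_force: 30.0
```

```bash
python3 - <<'E'
from h import *
print(r.sense()["tcp_pos"])
p=imaging.capture("wrist"); q=imaging.capture("top")
for a,c,m in blobs(p,'orange',600): 
    w=np.array([ray(p,u,.006)[:2] for u in np.argwhere(m)[::7,::-1].astype(float)]).astype(np.float32)
    print(a,c,cv2.minAreaRect(w))
cv2.imwrite("pics/w2.png",np.hstack([cv2.resize(p["frame"],(400,300)),cv2.resize(q["frame"],(400,300))]))
E
```

```text
[ 0.65064799 -0.19845727  0.08254689]
17351 [283.39703763 139.05849807] ((0.6496440172195435, -0.24238158762454987), (0.08539365231990814, 0.13992145657539368), 1.6736185550689697)
1142 [280.78021016 273.90017513] ((0.6506237983703613, -0.154042586684227), (0.016400374472141266, 0.06995941698551178), 89.79818725585938)
3034 [280.52669743 325.93441002] ((0.651653528213501, -0.101392462849617), (0.02967902459204197, 0.09681026637554169), 89.87240600585938)
```

View pics/w2.png

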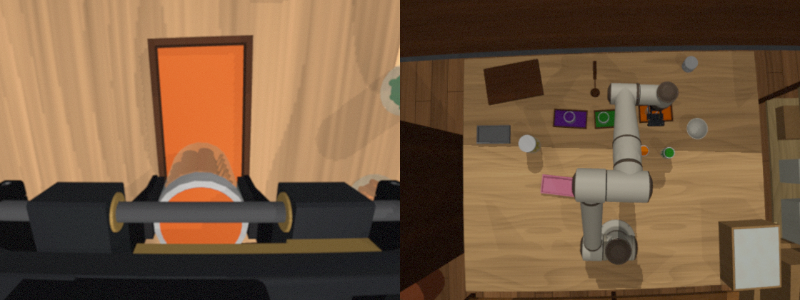

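The left panel shows the held orange jar over the near end of the orange tray at (200,110). The right panel shows purple in its tray (570,117) and short beans in green (604,117). The tray centre is about (0.6495, -0.231), so I lower here.

Request:
apply_moves --moves '[[[0,0,0.018],0],[[0,0,0.01],0],[[0,0,0.003],0],[[0,0,0.002],0],[[0,0,0.001],0]]'

```text
time_s: 12.52
tcp_pos: [0.6462, -0.1932, 0.0513]
ee_rot: [[0.001, -1.0, -0.002], [-1.0, -0.001, -0.0], [0.0, 0.002, -1.0]]
wrist_force: [-4.2, 1.1, 5.9]
gripper_width: 0.641
gripper_force: 30.0
```

Request:
apply_moves --moves '[[[0,0,0],0]]'

```text
time_s: 12.6
tcp_pos: [0.6474, -0.1934, 0.0512]
ee_rot: [[0.001, -1.0, 0.001], [-1.0, -0.001, -0.0], [0.0, -0.001, -1.0]]
wrist_force: [-0.4, -0.7, 0.2]
gripper_width: 0.64
gripper_force: 30.0
```

Request:
apply_moves --moves '[[[0,0,0],0],[[0,0,0],0],[[0,0,0],0],[[0,0,0],0],[[0,0,0],0]]' --hand 0.087

```text
time_s: 13.02
tcp_pos: [0.6476, -0.1939, 0.0508]
ee_rot: [[0.0, -1.0, 0.001], [-1.0, -0.0, -0.0], [0.0, -0.001, -1.0]]
wrist_force: [-0.2, 0.9, 1.0]
gripper_width: 0.93
gripper_force: 0.0
```

Request:
apply_moves --moves '[[[0,0,-0.02],0],[[0,0,-0.035],0],[[0,0,-0.035],0],[[-0.0084,0.0398,0],0],[[-0.0084,0.0398,0],0]]'

```text
time_s: 13.43
tcp_pos: [0.5704, -0.1772, 0.1432]
ee_rot: [[-0.0, -1.0, 0.008], [-1.0, 0.0, -0.001], [0.001, -0.008, -1.0]]
wrist_force: [-0.5, -0.5, -1.0]
gripper_width: 1.0
gripper_force: 0.0
```

Request:
apply_moves --moves '[[[-0.0084,0.0398,0],0],[[-0.0084,0.0398,0],0],[[-0.0084,0.0398,0],0],[[0,0,0],0],[[0,0,0.035],0]]'

```text
time_s: 13.85
tcp_pos: [0.4513, -0.1522, 0.1113]
ee_rot: [[0.003, -1.0, 0.015], [-1.0, -0.003, -0.002], [0.002, -0.015, -1.0]]
wrist_force: [2.6, 0.8, 0.7]
gripper_width: 1.002
gripper_force: 0.0
```

Request:
apply_moves --moves '[[[0,0,0.035],0],[[0,0,0.028],0],[[0,0,0.015],0],[[0,0,0],0]]'

```text
time_s: 14.18
tcp_pos: [0.446, -0.1518, 0.0246]
ee_rot: [[-0.001, -1.0, -0.007], [-1.0, 0.001, 0.0], [-0.0, 0.007, -1.0]]
wrist_force: [0.0, -0.4, 1.3]
gripper_width: 1.001
gripper_force: 0.0
```

Request:
apply_moves --moves '[[[0,0,0],0],[[0,0,0],0],[[0,0,0],0],[[0,0,0],0],[[0,0,0],0]]' --hand 0.04

```text
time_s: 14.6
tcp_pos: [0.4489, -0.1519, 0.0286]
ee_rot: [[0.0, -1.0, 0.002], [-1.0, -0.0, -0.0], [0.0, -0.002, -1.0]]
wrist_force: [-0.7, -0.2, -0.3]
gripper_width: 0.711
gripper_force: 0.0
```

Request:
apply_moves --moves '[[[0,0,0],0],[[0,0,0],0],[[0,0,0],0]]'

```text
time_s: 14.85
tcp_pos: [0.4486, -0.1519, 0.0283]
ee_rot: [[0.0, -1.0, 0.001], [-1.0, -0.0, -0.0], [0.0, -0.001, -1.0]]
wrist_force: [-1.5, 1.5, 6.9]
gripper_width: 0.634
gripper_force: 30.0
```

Request:
apply_moves --moves '[[[0,0,-0.02],0],[[0,0,-0.035],0],[[0,0,-0.035],0],[[0,0,-0.025],0],[[0.0202,-0.0337,0],0]]'

```text
time_s: 15.27
tcp_pos: [0.48, -0.1706, 0.1486]
ee_rot: [[0.002, -1.0, 0.007], [-1.0, -0.002, 0.001], [-0.001, -0.007, -1.0]]
wrist_force: [1.3, 0.8, -1.6]
gripper_width: 0.635
gripper_force: 30.0
```

Request:
apply_moves --moves '[[[0.0202,-0.0337,0],0],[[0.0202,-0.0337,0],0],[[0.0202,-0.0337,0],0],[[0.0202,-0.0337,0],0],[[0.0202,-0.0335,0],0]]'

```text
time_s: 15.68
tcp_pos: [0.651, -0.2738, 0.1413]
ee_rot: [[-0.0, -1.0, -0.002], [-1.0, 0.0, 0.001], [-0.001, 0.002, -1.0]]
wrist_force: [0.9, 0.7, -2.4]
gripper_width: 0.639
gripper_force: 30.0
```

Request:
apply_moves --moves '[[[0,0,0],0],[[0,0,0.03],0],[[0,0,0.03],0],[[0,0,0.025],0],[[0,0,0.013],0]]'

```text
time_s: 16.1
tcp_pos: [0.647, -0.272, 0.0392]
ee_rot: [[-0.001, -1.0, -0.008], [-1.0, 0.001, 0.003], [-0.003, 0.008, -1.0]]
wrist_force: [-1.0, -0.2, -2.9]
gripper_width: 0.636
gripper_force: 30.0
```

Request:
apply_moves --moves '[[[0,0,0.005],0],[[0,0,0.003],0],[[0,0,0.002],0],[[0,0,0.001],0],[[0,0,0],0]]'

```text
time_s: 16.52
tcp_pos: [0.6511, -0.2732, 0.0351]
ee_rot: [[0.0, -1.0, 0.003], [-1.0, -0.0, -0.001], [0.001, -0.003, -1.0]]
wrist_force: [-0.1, 0.6, -1.2]
gripper_width: 0.64
gripper_force: 30.0
```

Request:
apply_moves --moves '[[[0,0,0.0005],0],[[0,0,0],0]]'

```text
time_s: 16.68
tcp_pos: [0.651, -0.2732, 0.0344]
ee_rot: [[0.0, -1.0, 0.002], [-1.0, -0.0, -0.001], [0.001, -0.002, -1.0]]
wrist_force: [0.5, 0.4, -0.3]
gripper_width: 0.637
gripper_force: 30.0
```

Request:
apply_moves --moves '[[[0,0,0],0],[[0,0,0],0],[[0,0,0],0],[[0,0,0],0],[[0,0,0],0]]' --hand 0.087

```text
time_s: 17.1
tcp_pos: [0.6503, -0.2731, 0.0332]
ee_rot: [[0.0, -1.0, 0.0], [-1.0, -0.0, -0.0], [0.0, -0.0, -1.0]]
wrist_force: [0.0, -0.1, -0.4]
gripper_width: 0.929
gripper_force: 0.0
```

Request:
apply_moves --moves '[[[0,0,-0.025],0],[[0,0,-0.04],0],[[0,0,-0.04],0],[[0,0,-0.005],0],[[0.0025,0.0362,0],0]]'

```text
time_s: 17.52
tcp_pos: [0.6209, -0.276, 0.1469]
ee_rot: [[0.003, -1.0, 0.012], [-1.0, -0.004, -0.004], [0.004, -0.012, -1.0]]
wrist_force: [0.5, -0.7, -0.4]
gripper_width: 1.001
gripper_force: 0.0
```

Request:
apply_moves --moves '[[[0,0.0362,0],0],[[0,0.0362,0],0],[[0,0.0362,0],0],[[0,0.0362,0],0],[[0,0.0362,0],0]]'

```text
time_s: 17.93
tcp_pos: [0.4312, -0.2754, 0.1431]
ee_rot: [[0.0, -1.0, 0.0], [-1.0, -0.0, -0.0], [0.0, -0.0, -1.0]]
wrist_force: [0.4, -0.6, 0.2]
gripper_width: 0.998
gripper_force: 0.0
```

```bash
python3 - <<'E'
from h import *
print(r.sense()["tcp_pos"])
p=imaging.capture("wrist"); q=imaging.capture("scene")
for a,c,m in blobs(p,'green',600): print(a,c,ray(p,c,.092))
cv2.imwrite("pics/w3.png",np.hstack([cv2.resize(p["frame"],(400,300)),cv2.resize(q["frame"],(400,300))]))
E
```

```text
[ 0.43122365 -0.27543817  0.14309662]
3025 [277.19570248 234.24892562] [ 0.43447044 -0.27331715  0.092     ]
```

View pics/w3.png

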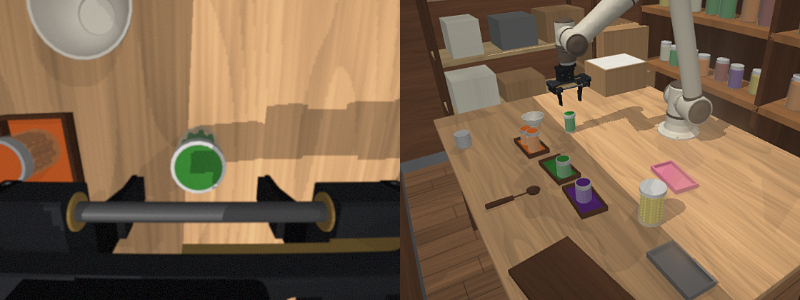

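The left panel shows the tall green lid at (198,167) between the fingers, with the bowl clear at (78,20). The right panel shows four jars upright in their trays. I make a small correction and descend.

Request:
apply_moves --moves '[[[-0.001,-0.002,0],0],[[0,0,0.035],0],[[0,0,0.033],0],[[0,0,0.02],0],[[0,0,0.0105],0]]'

```text
time_s: 18.45
tcp_pos: [0.4351, -0.2741, 0.0416]
ee_rot: [[0.0, -1.0, -0.004], [-1.0, -0.0, 0.001], [-0.001, 0.004, -1.0]]
wrist_force: [0.5, 0.7, -0.3]
gripper_width: 0.999
gripper_force: 0.0
```

Request:
apply_moves --moves '[[[0,0,0],0],[[0,0,0],0],[[0,0,0],0],[[0,0,0],0],[[0,0,0],0]]' --hand 0.04

```text
time_s: 18.87
tcp_pos: [0.4361, -0.2748, 0.0456]
ee_rot: [[0.0, -1.0, 0.002], [-1.0, -0.0, -0.001], [0.001, -0.002, -1.0]]
wrist_force: [1.0, -0.3, -0.3]
gripper_width: 0.709
gripper_force: 0.0
```

Request:
apply_moves --moves '[[[0,0,0],0],[[0,0,0],0],[[0,0,0],0],[[0,0,0],0]]'

```text
time_s: 19.2
tcp_pos: [0.4345, -0.2746, 0.0453]
ee_rot: [[0.0, -1.0, -0.001], [-1.0, -0.0, -0.0], [0.0, 0.001, -1.0]]
wrist_force: [-3.7, 1.2, 6.8]
gripper_width: 0.635
gripper_force: 30.0
```

Request:
apply_moves --moves '[[[0,0,-0.012],0],[[0,0,-0.02],0],[[0,0,-0.013],0],[[-0.0296,-0.0238,0],0],[[-0.0296,-0.0238,0],0]]'

```text
time_s: 19.62
tcp_pos: [0.4827, -0.2157, 0.0902]
ee_rot: [[-0.004, -1.0, 0.002], [-1.0, 0.004, 0.0], [-0.0, -0.002, -1.0]]
wrist_force: [0.1, -0.4, -3.1]
gripper_width: 0.637
gripper_force: 30.0
```

Request:
apply_moves --moves '[[[-0.0296,-0.0238,0],0],[[-0.0296,-0.0238,0],0],[[-0.0296,-0.0238,0],0],[[-0.0296,-0.0238,0],0],[[-0.0296,-0.0238,0],0]]'

```text
time_s: 20.03
tcp_pos: [0.6021, -0.0655, 0.0888]
ee_rot: [[-0.0, -1.0, -0.001], [-1.0, 0.0, 0.001], [-0.001, 0.001, -1.0]]
wrist_force: [0.1, -0.3, -2.8]
gripper_width: 0.637
gripper_force: 30.0
```

Request:
apply_moves --moves '[[[-0.0296,-0.0238,0],0],[[0,0,0],0],[[0,0,0],0],[[0,0,0.018],0],[[0,0,0.01],0]]'

```text
time_s: 20.45
tcp_pos: [0.6238, -0.0381, 0.0599]
ee_rot: [[-0.001, -1.0, -0.002], [-1.0, 0.001, 0.001], [-0.001, 0.002, -1.0]]
wrist_force: [-1.8, -0.3, -4.7]
gripper_width: 0.642
gripper_force: 30.0
```

Request:
apply_moves --moves '[[[0,0,0.006],0],[[0,0,0.002],0],[[0,0,0.002],0],[[0,0,0.001],0],[[0,0,0],0]]'

```text
time_s: 20.87
tcp_pos: [0.6255, -0.0381, 0.0514]
ee_rot: [[-0.0, -1.0, 0.001], [-1.0, 0.0, -0.0], [0.0, -0.001, -1.0]]
wrist_force: [-0.5, -0.6, -1.0]
gripper_width: 0.634
gripper_force: 30.0
```

Weight is mostly on the floor now. I lower half a millimetre more, release, and retreat up and back so the cameras have a clear view.

Request:
apply_moves --moves '[[[0,0,0.0005],0],[[0,0,0],0]]'

```text
time_s: 21.03
tcp_pos: [0.6257, -0.038, 0.0513]
ee_rot: [[0.0, -1.0, 0.001], [-1.0, -0.0, -0.0], [0.0, -0.001, -1.0]]
wrist_force: [-3.4, -0.8, 4.8]
gripper_width: 0.644
gripper_force: 30.0
```

Request:
apply_moves --moves '[[[0,0,0],0],[[0,0,0],0],[[0,0,0],0],[[0,0,0],0],[[0,0,0],0]]' --hand 0.087

```text
time_s: 21.45
tcp_pos: [0.6257, -0.0375, 0.0499]
ee_rot: [[0.0, -1.0, 0.001], [-1.0, -0.0, 0.0], [-0.0, -0.001, -1.0]]
wrist_force: [-0.5, -0.1, 0.4]
gripper_width: 0.93
gripper_force: 0.0
```

Request:
apply_moves --moves '[[[0,0,-0.025],0],[[0,0,-0.04],0],[[0,0,-0.04],0],[[0,0,-0.04],0],[[0,0.035,0],0]]'

```text
time_s: 21.87
tcp_pos: [0.601, -0.0373, 0.205]
ee_rot: [[0.002, -1.0, 0.024], [-1.0, -0.003, -0.0], [0.0, -0.024, -1.0]]
wrist_force: [1.8, 0.3, 2.8]
gripper_width: 0.993
gripper_force: 0.0
```

Request:
apply_moves --moves '[[[0,0.04,0],0],[[0,0.04,0],0],[[0,0.04,0],0],[[0,0.03,0],0],[[0,0.01,0],0]]'

```text
time_s: 22.28
tcp_pos: [0.426, -0.0381, 0.195]
ee_rot: [[0.0, -1.0, -0.001], [-1.0, -0.0, 0.001], [-0.001, 0.001, -1.0]]
wrist_force: [0.5, 1.1, 0.1]
gripper_width: 1.001
gripper_force: 0.0
```

```bash
python3 - <<'E'
from h import *
p=imaging.capture("top"); q=imaging.capture("scene")
for nm,P in(('top',p),('scene',q)):
  for c in HUE:
    for a,cc,m in blobs(P,c,40):
        w=ray(P,cc,.076)
        if .5<w[0]<.75 and abs(w[1])<.4: print(nm,c,a,w[:2].round(4),ray(P,cc,.098)[:2].round(4))
cv2.imwrite("pics/f.png",np.hstack([cv2.resize(p["frame"][120:240,160:440],(400,171)),cv2.resize(q["frame"][140:320,130:370],(400,300))[65:236]]))
cv2.imwrite("pics/f2.png",cv2.resize(q["frame"][140:320,130:400],(780,520)))
E
```

```text
top green 411 [0.6036 0.0142] [0.6001 0.0149]
top green 107 [ 0.6293 -0.0391] [ 0.6255 -0.0376]
top green 108 [0.6217 0.0445] [0.6179 0.0447]
top orange 541 [ 0.6248 -0.2061] [ 0.621 -0.202]
top orange 119 [ 0.6518 -0.1968] [ 0.6476 -0.1929]
top orange 110 [ 0.6505 -0.272 ] [ 0.6463 -0.2669]
top purple 676 [0.6164 0.2094] [0.6127 0.2071]
top purple 106 [0.6305 0.2161] [0.6266 0.2137]
scene green 90 [ 0.611  -0.0759] [ 0.6254 -0.0392]
scene green 107 [0.6222 0.0435] [0.6362 0.0763]
scene green 137 [0.6888 0.0974] [0.7007 0.1284]
scene orange 56 [ 0.6523 -0.2765] [ 0.6654 -0.2332]
scene orange 71 [ 0.6333 -0.2364] [ 0.647  -0.1945]
scene orange 87 [ 0.7126 -0.1183] [ 0.7237 -0.0803]
scene purple 157 [0.6308 0.2152] [0.6446 0.2424]
scene purple 614 [0.6753 0.3106] [0.6876 0.3347]
```

View pics/f2.png

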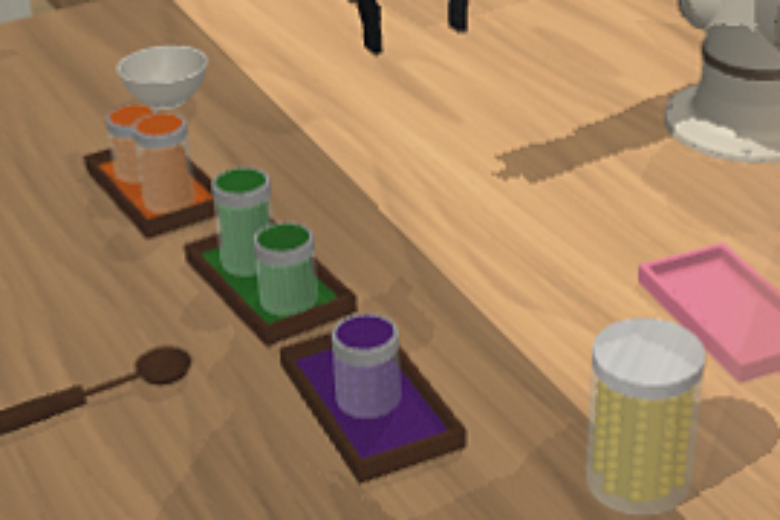

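View pics/f.png

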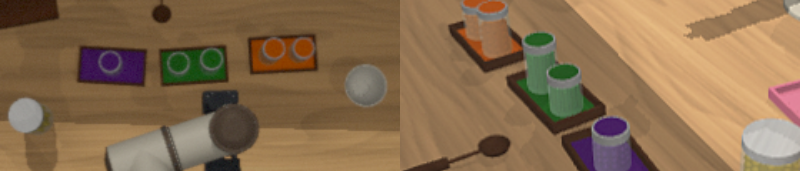

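The pictures show all five jars upright in trays of their own colour: orange at (132,140) and (162,160), green at (243,220) and (287,268), purple at (366,365) in the scene crop. The measured lids are within about 5 mm of plan, and the bowl and corn jar look undisturbed. I'm handing in.

```bash
python3 -c "
from station import r
print(r.finish_job())"
```

```text
the job is handed in; nothing more can be done
None
```

All five jars stand upright in the trays of their own lid colour, with the corn jar and bowl left in place; I handed the job in at about 22 s, and no verdict came back.

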